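# Free a cross-threaded specimen-jar cap, screw it home and rack the jar

## Task

The cap of the specimen jar in the holding block has been started crooked on its thread. Turn it backward (anticlockwise seen from above) until it drops level onto the thread start, then screw it fully home while the jar is still in the block. Then lift the closed jar out and set it down gently, upright on the floor of the sample tray at the tray's empty end, leaving the two jars already there undisturbed.

Things in the scene. Friction and masses are not known exactly. Their poses are not given: they have to be found in the camera images.
- cap: The jar's ribbed plastic screw cap, 60 mm diameter, 22 mm high, 50 g. Origin: centre of the skirt's lower edge; z up; x along the white strip label (46 x 11 mm) across the crown. Two inner thread ridges, at +x and -x. Right-hand two-start thread, 15 mm per turn. At first it leans 8.6 degrees about its y: the +x ridge is low, slipped under a thread; the -x ridge rides on top of the other thread.
- cap_crown (a point): Centre of the cap's top face, 22 mm above its origin. Forward (clockwise from above) the crooked cap only jams, tilted and too high. Backward (anticlockwise) it rises with the thread, and 20 to 50 degrees on both ridges pass the thread starts. Turn it back 50 to 70 degrees in all and let go: it drops level by its weight. Fingers off, the cap stays as left.
- jar: Clear square specimen jar, 70 x 70 mm, 114 mm high to its rim, 0.2 to 0.4 kg, two small vials inside. Origin: centre of its underside; z up; paper labels on its +x and -x faces. Shoulder 78 mm up, below a round threaded neck (84 to 114 mm): keep fingertips above the shoulder. The home cap carries the jar's weight: it can be lifted by the cap.
- jar_rim (a point): Centre of the jar's rim, 114 mm above its origin. Let A be the angle from the jar's x to the cap's x, anticlockwise from above. Start: A = 57 to 77 degrees. Freed and level: A = 103 to 160, cap origin 98.5 to 101 mm above the jar's. Home: A near 0, so the strip points at the jar's labels (tight at about +5, inner stop at about -10); cap origin 96 mm above the jar's.
- holder: Fixed grey plastic holding block, 116 x 116 mm, 42 mm high, with a 74 mm square well, floor 8 mm above the bench, that keeps the jar from turning. The jar's underside starts on that floor, the jar square with the well. Origin: centre of the underside; x and y along its sides.
- tray: Fixed clear acrylic sample tray, 330 mm along its x, 130 mm along its y, walls 5 mm thick and 26 mm high, floor 5 mm thick. Origin: centre of the underside. Its empty end is the one towards its own -x (nearer the robot): a jar centred 92 mm from the origin towards -x, on the middle line, stands free.
- jar_b: Closed jar already in the tray at its far end (+x), same size and looks as the finished jar (118 mm high with its cap). Origin: centre of its underside.
- jar_c: Closed jar already in the tray, near the tray's middle, same kind. Origin: centre of its underside.

How it is judged:
By the outcome, as a careful person would: the job done as asked, in the order asked, and still so for the second after the job is handed in, with the robot touching nothing.
It also fails if it takes over 67 s, if anything falls off the work surface, if the arm or the gripper's body presses on something with over 40 N, if the wrist force passes 120 N, or if a joint passes its speed limit or range.

## Robot

A 6-joint arm with a two-finger parallel gripper is mounted at the origin on the work surface. World frame = base frame: x ahead of the robot, y to its left, z up, the work surface at z = 0. Lengths are in mm, angles in rad, forces in N, time in s.
With the tool pointing down it reaches from about 350 to 775 mm from the base axis. Payload 7.3 kg.
Tool frame: the origin (TCP) lies between the finger pads; the fingertips stand 8 mm ahead of it and the grasp point (between the pads) lies 11 mm behind it; y points along the fingers, z is the direction in which the jaws open and shut, and the axes are right-handed (so a half turn about y gives the same grasp; the last joint's range is limited). The gripper opens to 92 mm and grips with 3 to 60 N. Pads are 19 mm wide; open, the fingers measure 130 mm over their backs; the gripper's body (75 mm by 190 mm) begins 47 mm behind the grasp point.
Start: joints at [-1.351, 0.342, 1.524, -0, 1.275, -0.146], TCP at [187.814, -490.276, 234.741] pointing down, gripper open.
Joint ranges: [-2.53, 2.53], [-0.77, 2.02], [0.04, 2.7], [-1, 4.14], [0.28, 2.66], [-3.11, 3.11]. Speed limits (rad/s): [2.57, 2.57, 3.14, 3.14, 3.14, 3.14].

## Interface

Orientations are given as [roll, pitch, yaw] about the fixed x, y, z axes, in that order (R = Rz(yaw) Ry(pitch) Rx(roll)).
In Python, from plant import bot, vision, job gives the robot as it stands. The module is installed in compiled form; this text tells all that it offers.
- The arm moves only by the tool arm_command, never from a script. Its argument "deltas" is a list of rows, each a list of 4 numbers: the shift along the tool's x, y, z in m, then the turn about the tool's y in degrees. In form: [[x, y, z, twist], ...]. A call has 1 to 5 rows; each row shifts and turns the commanded pose from where the row before left it, along the tool's axes as they then stand; what a row does not reach is not made up. A row lasts 1/10 s, in which the tool goes at most 50 mm and 8.59 degrees, less where a joint would pass 70% of its speed; a pose out of reach is approached as far as the arm can. A call is refused whole if a number of a shift passes 0.05 or a number of a turn 8.59, either way. A call with a gripper value outside its range is refused whole. "claw" is the closure in counts, from 0 (fully open) to 255 (shut), set as the call begins (left out, the last holds). The fingers move at their own pace and stop on an object; the grip force is fixed at half the most. Time passes only in rows, so rows that do not move let the fingers close. It gives the time, the measured TCP pose, the force and the opening at its end, in the units of the state.
- bot.get_obs(): the state, without advancing time (a new reading comes with each control period).
- vision.capture(name): name is "scene" or "top" or "wrist"; returns a dict with "img" (384x512x3 uint8, red, green, blue), "camera_matrix" (3x3 intrinsics, pixels), "world_to_cam" (4x4, takes a point from world to camera coordinates); the wrist camera has in their place "mount" (4x4, takes a point from camera to tool coordinates, whose origin is the TCP and whose axes are the tool frame's). Camera axes: x right, y down, z forward; pixel columns grow to the right and rows downward; lengths in mm; the calibration is good to about 2 mm. A picture is of the moment at which its call begins: read the wrist's pose just before it. There is no depth.
- job.close_job(): hands the job in, once; it reports no verdict.
Trained networks look in a picture, given as the dict that the camera call returned (one of the last four; its "shot" number tells which), for a name from the list of things; names that differ only in an ending like _2 or _b are one class to them, and where a whole thing is asked for, a point or a joint stands for the part that bears it (a point fixed in the world has none). Each returns a list of dicts, best first, with "confidence" (0 to 1); they miss things now and then, are a little off and sometimes report something else, mostly with a low value. They report only what shows in the picture. A call takes as long as a camera call.
- vision.find_in(picture, name): "xyz" ([x, y, z] in mm, in the coordinates of the camera as it stood for that picture, good to about 4 mm: the middle of the surface that is visible of it).
- vision.regions_of(picture, name): "mask" (384x512 bool, what is visible of it).
The state is a dict: "time": time; "joint_positions": joint angles; "dq": joint speeds; "tau": joint torques, N m; "tool_pos": TCP position; "tcp_rot": TCP orientation; "contact_force": force on the tool from outside, world axes, zero at the start; "moment": the same for the moment, N m; "grip_width": finger opening in mm.
Only numpy, scipy, OpenCV 4.12 (cv2) and the standard library are available. Lean on these libraries where they do the work, as an engineer would, in place of code of your own. Each camera call takes 0.05 s, during which the arm holds its last target. There are 200 camera calls.

## Working session

There is one attempt and no reset: what is moved stays moved. The work goes in short steps, Python scripts to look and compute and a tool call to move; the robot and the scene stay as the last step left them, time stands still between calls to the robot, and variables do not carry over. Pictures are saved under pics/ and viewed, about 8 in all and at most 12, crops included, and the job is handed in when it is done.

Besides the shell and the picture viewer there is one more tool, called after "Emit:" by a JSON object that holds its "name" and its "arguments". arm_command: Moves the arm, as the interface text tells. Its arguments: {"type":"object","properties":{"deltas":{"type":"array","items":{"type":"array","items":{"type":"number"}}},"claw":{"type":"number"}},"required":["deltas"]}

```bash
mkdir -p pics
cat > h.py <<'E'
import numpy as np,cv2
from plant import bot,vision,job
from scipy.spatial.transform import Rotation as R
def T():
    o=bot.get_obs(); M=np.eye(4); M[:3,:3]=R.from_euler('xyz',o['tcp_rot']).as_matrix(); M[:3,3]=o['tool_pos']; return M
def cap(n):
    t=T(); p=vision.capture(n)
    C=t@np.array(p['mount']) if n=='wrist' else np.linalg.inv(p['world_to_cam'])
    return p,C
def save(p,n): cv2.imwrite('pics/'+n,p['img'][:,:,::-1])
def find(p,C,n):
    return [(round(d['confidence'],2),(C@np.append(d['xyz'],1))[:3].round(1)) for d in vision.find_in(p,n)]
def ray(p,C,uv,z):
    d=C[:3,:3]@np.linalg.inv(p['camera_matrix'])@np.array([uv[0],uv[1],1.]); return C[:3,3]+d*(z-C[2,3])/d[2]
E
python3 - <<'E'
from h import *
o=bot.get_obs();print(o);print(T().round(3))
ims=[]
for c in('scene','top'):
    p,C=cap(c);ims.append(p['img']);print(c,C[:3,3].round())
    for n in('cap','cap_crown','jar','holder','tray','jar_b','jar_rim'):print(n,find(p,C,n))
    if c=='top':
        for n in('cap','holder','tray','jar'):
            for r in vision.regions_of(p,n)[:4]:
                m=r['mask'];print(n,r['confidence'],cv2.minAreaRect(np.argwhere(m)[:,::-1].astype(np.float32)))
cv2.imwrite('pics/a.png',cv2.resize(np.vstack(ims),(780,int(768*780/512)) if 0 else None,fx=1,fy=1)[:,:,::-1] if 0 else ims[0][:,:,::-1])
cv2.imwrite('pics/b.png',cv2.resize(ims[1],(768,576))[:,:,::-1])
E
```

```text
{'time': 0.0, 'joint_positions': array([-1.35099208e+00,  3.42722472e-01,  1.52502356e+00, -1.38587163e-05,
        1.27538180e+00, -1.45991660e-01]), 'dq': array([ 0.00044171, -0.00147553, -0.00064299,  0.00225483, -0.00013438,
        0.00124449]), 'tau': array([-2.00784125e-03, -4.31250823e+01, -2.44222015e+01,  7.15545123e-02,
        5.58232516e-02, -1.10853248e-04]), 'tool_pos': array([ 187.72285467, -489.86918924,  234.04279469]), 'tcp_rot': array([-1.57231711e+00,  2.10217116e-04, -2.77579287e+00]), 'contact_force': array([-0.56567457, -0.09080805,  0.35155491]), 'moment': array([ 0.03712199, -0.01472064,  0.00347576]), 'grip_width': 91.8321904772365}
[[-9.34000e-01 -0.00000e+00  3.58000e-01  1.87723e+02]
 [-3.58000e-01  1.00000e-03 -9.34000e-01 -4.89869e+02]
 [-0.00000e+00 -1.00000e+00 -2.00000e-03  2.34043e+02]
 [ 0.00000e+00  0.00000e+00  0.00000e+00  1.00000e+00]]
scene [1253.  421.  567.]
cap [(0.9, array([581.9, 165.7, 126.3]))]
cap_crown [(0.95, array([579.4, 161.7, 128. ]))]
jar [(0.68, array([ 720.5, -174.8,   75.5])), (0.65, array([594.5, 173.7,  72.6])), (0.65, arr
[... 962 characters left out ...]
8.02890396118164), 77.47119140625)
holder 0.53 ((188.6219482421875, 219.40243530273438), (34.15324401855469, 35.96916198730469), 77.90524291992188)
holder 0.48 ((359.4752502441406, 199.75247192382812), (34.82630157470703, 43.58262634277344), 84.2894058227539)
tray 0.76 ((359.8653564453125, 208.38412475585938), (64.37989044189453, 156.2261962890625), 1.4320963621139526)
jar 0.77 ((363.3799743652344, 155.33999633789062), (42.42641067504883, 39.03229904174805), 8.13010311126709)
jar 0.64 ((359.2172546386719, 199.8893585205078), (34.94679641723633, 43.54769515991211), 84.80557250976562)
jar 0.63 ((188.31500244140625, 219.700927734375), (34.342037200927734, 36.417850494384766), 79.50852966308594)
```

View pics/a.png

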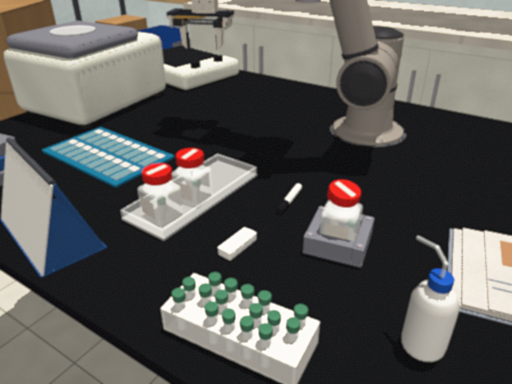

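View pics/b.png

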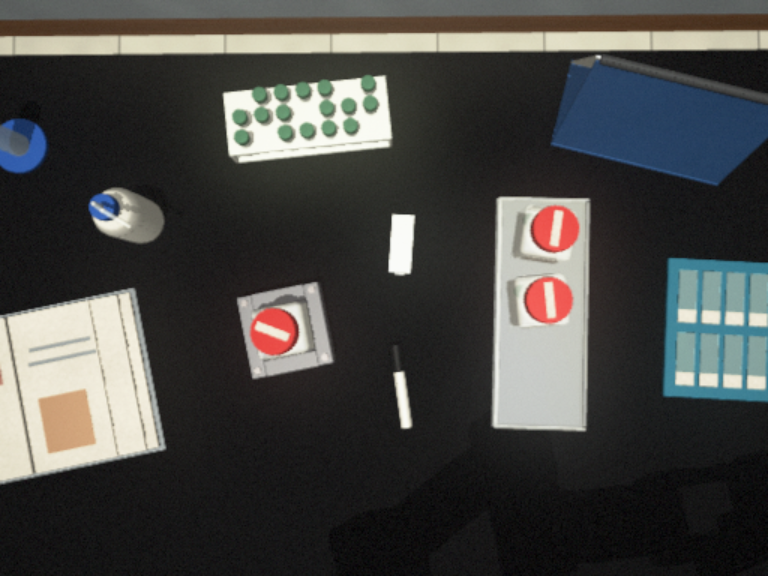

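The scene view shows the crooked jar in the block (about 343,195) and the tray with two jars (157,175 and 190,160). In the top view, cap at (273,331), block corners about (238,298) to (332,362), and the tray spans (495,198)-(588,430) with its empty end at the bottom (near the robot).

```bash
cat >> h.py <<'E'
def strip(p,n,zt):
    pass
E
python3 - <<'E'
from h import *
p,C=cap('top')
for uv,z in (((190.1,219.75),42),((182.5,220.5),130),((359.9,208.4),26)):print(ray(p,C,uv,z).round(1))
# holder angle
for a in(12.5,):pass
f=1/1.5
for n,pts,z in(('tray',[(497,198),(590,199),(586,431),(493,428)],26),('hold',[(238,298),(320,283),(333,362),(253,378)],42),('strip',[(253,322),(292,340)],132)):
    w=[ray(p,C,np.array(q)*f,z)[:2].round(1) for q in pts];print(n,w,np.mean(w,0))
    d=w[1]-w[0];print(np.degrees(np.arctan2(d[1],d[0])))
    if n=='tray':d=w[1]-w[2];print(np.degrees(np.arctan2(d[1],d[0])));d=w[0]-w[3];print(np.degrees(np.arctan2(d[1],d[0])))
print(p['camera_matrix'])
E
```

```text
[568.1 161.4  42. ]
[569. 162. 130.]
[ 590.4 -198.4   26. ]
tray [array([ 754.5, -139.4]), array([ 752.3, -272.1]), array([ 423.4, -261. ]), array([ 427.9, -130.2])] [ 589.525 -200.675]
-90.94980533745175
-1.9329335935954652
-1.613538932881185
hold [array([612.7, 227.7]), array([633.2, 112.5]), array([522.7,  94.4]), array([500.8, 206.2])] [567.35 160.2 ]
-79.90975986565982
strip [array([580.2, 188. ]), array([557.2, 138.5])] [568.7  163.25]
-114.92177052258523
[[450.58301969   0.         256.89665215]
 [  0.         450.58301969 189.7883949 ]
 [  0.           0.           1.        ]]
```

Emit:
{"name": "arm_command", "arguments": {"deltas": [[-0.05, 0, 0, 0], [-0.05, 0, 0, 0], [-0.05, 0, 0, 0], [-0.05, 0, 0, 0], [-0.05, 0, 0, 0]]}}

```text
time: 1.55
tool_pos: [423.0, -399.9, 234.9]
tcp_rot: [-1.57, 0.0, -2.776]
contact_force: [0.9, -1.3, -0.5]
grip_width: 91.9
```

Emit:
{"name": "arm_command", "arguments": {"deltas": [[-0.035, 0, -0.05, 0], [-0.035, 0, -0.05, 0], [-0.035, 0, -0.05, 0], [-0.035, 0, -0.05, 0], [-0.035, 0, -0.05, 0]]}}

```text
time: 2.05
tool_pos: [482.1, -156.4, 234.8]
tcp_rot: [-1.57, 0.0, -2.776]
contact_force: [1.5, -0.8, 0.5]
grip_width: 91.6
```

Emit:
{"name": "arm_command", "arguments": {"deltas": [[-0.035, 0, -0.05, 0], [-0.035, 0, -0.05, 0], [-0.035, 0, -0.05, 0], [-0.035, 0, -0.05, 0], [-0.02, 0, -0.022, 0]]}}

```text
time: 2.55
tool_pos: [541.2, 67.0, 234.8]
tcp_rot: [-1.571, 0.0, -2.773]
contact_force: [0.8, -0.6, -0.3]
grip_width: 91.7
```

Emit:
{"name": "arm_command", "arguments": {"deltas": [[0, 0, 0, -8.5], [0, 0, 0, -8.5], [0, 0, 0, -8.5], [0, 0, 0, -8.5], [0, 0, 0, -8.5]]}}

```text
time: 3.05
tool_pos: [541.2, 63.5, 234.6]
tcp_rot: [-1.571, -0.0, -2.028]
contact_force: [0.0, -0.7, -0.1]
grip_width: 91.4
```

Run:
```python
from h import *
print(T().round(3),bot.get_obs()['joint_positions'])
p,C=cap('wrist');save(p,'c.png');print(C.round(2))
for n in('cap','cap_crown','holder','jar'):print(n,find(p,C,n))
for n in('cap','holder'):
  for r in vision.regions_of(p,n)[:2]:print(n,r['confidence'],cv2.minAreaRect(np.argwhere(r['mask'])[:,::-1].astype(np.float32)))
```

```text
[[-4.41000e-01 -0.00000e+00  8.97000e-01  5.41177e+02]
 [-8.97000e-01 -0.00000e+00 -4.41000e-01  6.35070e+01]
 [ 0.00000e+00 -1.00000e+00 -0.00000e+00  2.34630e+02]
 [ 0.00000e+00  0.00000e+00  0.00000e+00  1.00000e+00]] [-2.38102505e-02  3.78677108e-01  1.46909105e+00 -9.10239783e-05
  1.29396603e+00  4.33176448e-01]
[[ 9.0000e-01 -4.2000e-01 -1.3000e-01  5.7595e+02]
 [-4.4000e-01 -8.6000e-01 -2.6000e-01  1.3209e+02]
 [-0.0000e+00  2.9000e-01 -9.6000e-01  3.8455e+02]
 [ 0.0000e+00  0.0000e+00  0.0000e+00  1.0000e+00]]
cap [(0.67, array([570. , 165.6, 130.8]))]
cap_crown [(0.84, array([568.9, 164.7, 131.6]))]
holder [(0.78, array([559.1, 146.8,  39.2]))]
jar [(0.9, array([ 577.4, -162.1,   53.3])), (0.59, array([568.3, 134.8,  85.9]))]
cap 0.95 ((224.5, 46.0), (92.0, 85.0), 90.0)
holder 0.82 ((232.02474975585938, 53.66465377807617), (130.1252899169922, 127.68801879882812), 51.709835052490234)
```

View pics/c.png

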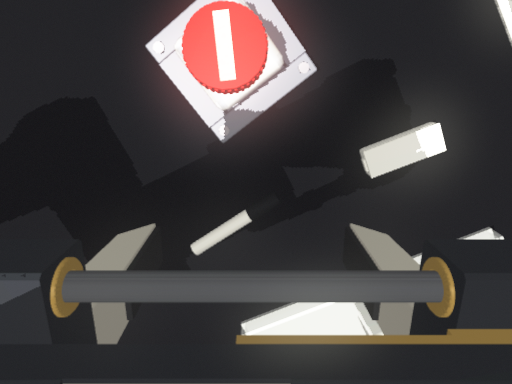

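The wrist view shows the block (corners 147,46 / 222,141 / 316,69) and the red cap at (224,46), with its strip from (222,11) to (228,79). The arm stopped about 97 mm short, as expected from the speed limit.

Run:
```python
from h import *
img=cv2.imread('pics/c.png');p,C=cap('wrist')
h=[ray(p,C,q,42)[:2] for q in((147,46),(222,141),(316,69))]
print(np.round(h,1),'ctr',((h[0]+h[2])/2).round(1))
for a,b in((0,1),(1,2)):
    d=h[b]-h[a];print(np.linalg.norm(d),np.degrees(np.arctan2(d[1],d[0])))
m=np.zeros(img.shape[:2],bool);m[5:85,205:242]=img[5:85,205:242].min(2)>150
n,l,s,c=cv2.connectedComponentsWithStats(m.astype(np.uint8));k=1+np.argmax(s[1:,4]);print(s[k])
w=np.array([ray(p,C,(x,y),131)[:2] for y,x in np.argwhere(l==k)],np.float32)
r=cv2.minAreaRect(w);print(r)
d=cv2.fitLine(w,2,0,.01,.01).ravel();print(np.degrees(np.arctan2(d[1],d[0])),d)
print('cap ctr',ray(p,C,(224.5,46),130).round(1))
```

```text
[[503.6 204. ]
 [524.1  94.9]
 [635.3 115.4]] ctr [569.5 159.7]
110.98106231916618 -79.37875023557791
113.10920509594904 10.429319535355267
[ 212    9   24   73 1229]
((569.7015380859375, 161.72337341308594), (45.5002555847168, 11.895242691040039), 68.57380676269531)
68.590645 [3.6502880e-01 9.3099624e-01 5.6989734e+02 1.6223517e+02]
cap ctr [570.  161.5 130. ]
```

Emit:
{"name": "arm_command", "arguments": {"deltas": [[0, 0, 0, -4.8], [-0.04, 0, -0.004, 0], [-0.04, 0, -0.004, 0], [-0.021, 0, -0.0015, 0], [0, 0, 0, 0]]}}

```text
time: 3.95
tool_pos: [570.0, 163.3, 234.3]
tcp_rot: [-1.571, 0.001, -1.948]
contact_force: [-0.1, -0.8, 0.2]
grip_width: 91.9
```

Run:
```python
from h import *
print(T().round(3)[:3,2:],bot.get_obs()['joint_positions'])
p,C=cap('wrist');save(p,'d.png')
for n in('cap','cap_crown','holder','jar'):print(n,find(p,C,n))
```

```text
[[ 9.30000e-01  5.70023e+02]
 [-3.69000e-01  1.63269e+02]
 [-0.00000e+00  2.34273e+02]] [1.49453164e-01 4.68126081e-01 1.32841478e+00 5.75446993e-04
 1.34500838e+00 5.26840829e-01]
cap [(0.74, array([566.6, 165.1, 130. ]))]
cap_crown [(0.55, array([570.8, 169.3, 130.7]))]
holder [(0.62, array([589.4, 194. ,  41.4]))]
jar [(0.91, array([582.1, 186.3,  85.5]))]
```

Emit:
{"name": "arm_command", "arguments": {"deltas": [[0.002, 0.04, 0, 0], [0, 0.04, 0, 0], [0, 0.03, 0, 0], [0, 0.0155, 0, 0], [0, 0, 0, 0]]}}

```text
time: 4.7
tool_pos: [567.5, 157.6, 106.9]
tcp_rot: [-1.575, -0.003, -1.952]
contact_force: [-0.7, 0.4, 0.2]
grip_width: 92.2
```

Run:
```python
from h import *
print(T().round(3)[:3,2:])
p,C=cap('wrist');save(p,'e.png')
q,D=cap('scene');save(q,'f.png')
i=cv2.resize(q['img'][130:280,270:420],(600,600));cv2.imwrite('pics/g.png',np.hstack([cv2.resize(i,(400,400)),cv2.resize(p['img'],(400,400))])[:,:,::-1])
```

```text
[[ 9.28000e-01  5.67495e+02]
 [-3.72000e-01  1.57580e+02]
 [-4.00000e-03  1.06888e+02]]
```

View pics/g.png

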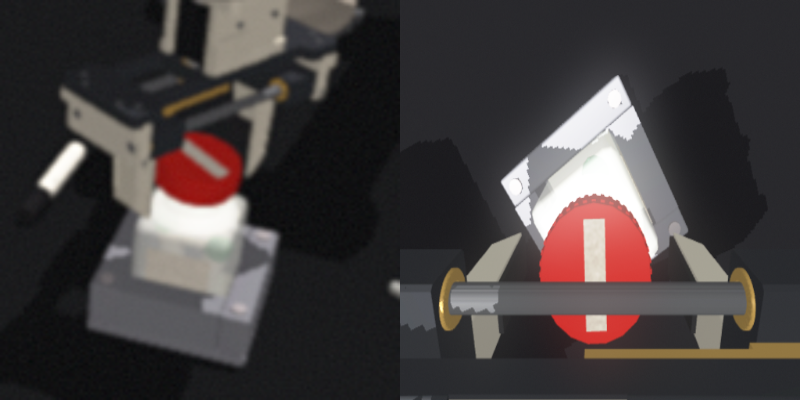

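The crop shows the fingers straddling the cap (595,270), jaws about equally spaced, with the strip vertical in the wrist view so the jaws close along the cap's y.

Emit:
{"name": "arm_command", "arguments": {"deltas": [[0, 0, 0, 0], [0, 0, 0, 0]]}}

```text
time: 5.0
tool_pos: [569.8, 158.8, 110.6]
tcp_rot: [-1.569, 0.001, -1.951]
contact_force: [0.0, 0.5, -0.1]
grip_width: 92.1
```

Emit:
{"name": "arm_command", "arguments": {"deltas": [[-0.001, 0, 0, 0], [0, 0, 0, 0], [0, 0, 0, 0], [0, 0, 0, 0], [0, 0, 0, 0]], "claw": 255}}

```text
time: 5.5
tool_pos: [569.1, 159.9, 109.1]
tcp_rot: [-1.571, -0.0, -1.95]
contact_force: [-1.0, 1.5, -0.6]
grip_width: 59.9
```

Emit:
{"name": "arm_command", "arguments": {"deltas": [[0, -0.0003, 0, -6], [0, -0.0003, 0, -6], [0, -0.0003, 0, -6], [0, -0.0003, 0, -6], [0, -0.0003, 0, -6]]}}

```text
time: 6.0
tool_pos: [569.3, 159.8, 110.5]
tcp_rot: [-1.571, 0.0, -1.422]
contact_force: [-1.3, 0.1, -0.9]
grip_width: 60.0
```

Emit:
{"name": "arm_command", "arguments": {"deltas": [[0, -0.0003, 0, -6], [0, -0.0002, 0, -6], [0, -0.0002, 0, -6], [0, 0, 0, -6], [0, 0, 0, -6]]}}

```text
time: 6.5
tool_pos: [569.6, 160.0, 111.5]
tcp_rot: [-1.57, -0.0, -0.899]
contact_force: [1.0, 1.5, 1.5]
grip_width: 60.2
```

Emit:
{"name": "arm_command", "arguments": {"deltas": [[0, 0, 0, 0], [0, 0, 0, 0]]}}

```text
time: 6.7
tool_pos: [569.4, 159.8, 111.5]
tcp_rot: [-1.571, -0.0, -0.906]
contact_force: [0.2, -0.2, 2.4]
grip_width: 59.7
```

Run:
```python
from h import *
o=bot.get_obs();print(T().round(3)[:3,2:],o['contact_force'],o['moment'],o['joint_positions'])
p,C=cap('wrist');save(p,'h.png')
q,D=cap('scene');
i=cv2.resize(q['img'][130:280,270:420],(600,600));cv2.imwrite('pics/i.png',np.hstack([cv2.resize(i,(400,400)),cv2.resize(p['img'],(400,400))])[:,:,::-1])
```

```text
[[  0.787 569.368]
 [  0.617 159.773]
 [ -0.    111.46 ]] [ 0.18669007 -0.24025701  2.3546001 ] [ 0.11000509 -0.05542977  0.05270197] [ 1.44103429e-01  5.79402145e-01  1.49831150e+00 -1.76068039e-04
  1.06398922e+00 -5.20773553e-01]
```

View pics/i.png

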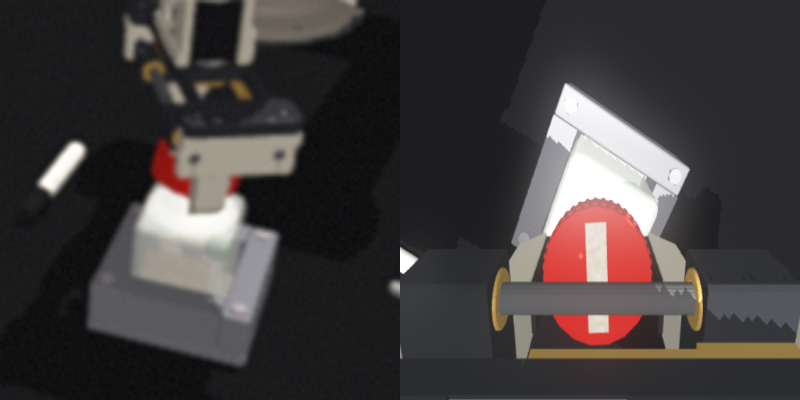

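The cap has followed the jaws for 60° (strip still vertical at 597,275). Releasing to let it drop.

Emit:
{"name": "arm_command", "arguments": {"deltas": [[0, 0, 0, 0], [0, 0, 0, 0], [0, 0, 0, 0], [0, 0, 0, 0], [0, 0, 0, 0]], "claw": 0}}

```text
time: 7.3
tool_pos: [569.4, 159.8, 111.4]
tcp_rot: [-1.571, -0.0, -0.903]
contact_force: [0.6, -0.3, 0.5]
grip_width: 90.8
```

Emit:
{"name": "arm_command", "arguments": {"deltas": [[0, -0.03, 0, 0], [0, -0.05, 0, 0], [0.02, -0.05, 0, 0], [0.03, 0, 0, 0], [0, 0, 0, 0]]}}

```text
time: 7.8
tool_pos: [601.7, 119.2, 239.4]
tcp_rot: [-1.568, -0.004, -0.906]
contact_force: [-0.2, 1.3, -0.7]
grip_width: 92.1
```

```bash
cat >> h.py <<'E'
def line(p,C,l,z):
    w=np.array([ray(p,C,(x,y),z)[:2] for y,x in np.argwhere(l)],np.float32)
    d=cv2.fitLine(w,2,0,.01,.01).ravel();return np.degrees(np.arctan2(d[1],d[0])).round(1),cv2.minAreaRect(w)
E
python3 - <<'E'
from h import *
p,C=cap('wrist');q,D=cap('scene')
for pp,CC in((p,C),(q,D)):
  print([find(pp,CC,n) for n in('cap','cap_crown','jar')])
  r=vision.regions_of(pp,'cap')
  for k in r[:3]:
    m=k['mask'];a=np.argwhere(m);print(k['confidence'],a.min(0),a.max(0))
m=vision.regions_of(p,'cap')[0]['mask']
hull=cv2.fillConvexPoly(np.zeros(m.shape,np.uint8),cv2.convexHull(np.argwhere(m)[:,::-1].astype(np.int32)),1)
w=(hull>0)&(p['img'].min(2)>130);w=cv2.erode(w.astype(np.uint8),np.ones((3,3)))
print(w.sum(),line(p,C,w,129))
print(T().round(3)[:3,2:])
i=cv2.resize(q['img'][155:265,290:400],(400,400),interpolation=cv2.INTER_CUBIC);cv2.imwrite('pics/j.png',np.hstack([i,cv2.resize(p['img'],(400,400))])[:,:,::-1])
E
```

```text
[[(0.91, array([565.6, 162.2, 128.1]))], [(0.72, array([567. , 164.8, 128.1]))], [(0.94, array([ 622.8, -154.7,   27.1])), (0.81, array([547.2, 180.4,  85.3]))]]
0.79 [ 74 213] [154 290]
[[(0.85, array([580.3, 164.1, 125.3]))], [(0.77, array([582.1, 163.8, 128.9])), (0.66, array([ 720.1, -174.5,   76. ]))], [(0.87, array([ 717.3, -173.7,   75.8])), (0.79, array([596.2, 175.4,  74.2])), (0.67, array([ 626.8, -171.4,   73.9]))]]
910 (np.float32(-48.5), ((566.9246826171875, 161.7283935546875), (13.2835111618042, 49.3862419128418), 45.05182647705078))
[[  0.785 599.32 ]
 [  0.62  122.025]
 [ -0.    237.699]]
```

View pics/j.png

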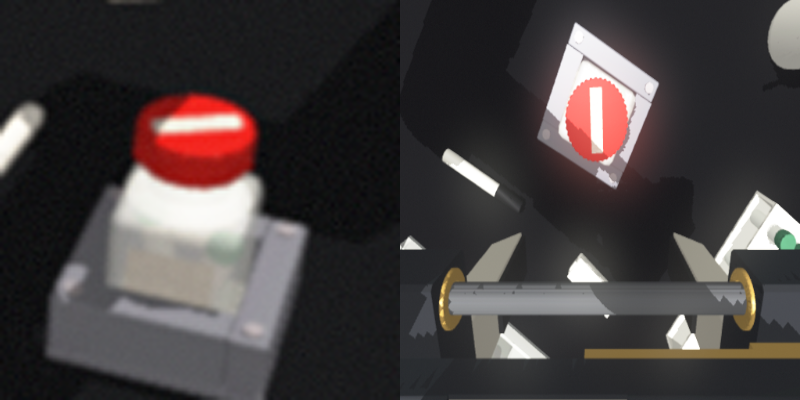

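```bash
cat > fit.py <<'E'
from h import *
from scipy.optimize import least_squares
def hullmask(img,m0):
    m=cv2.dilate(m0.astype(np.uint8),np.ones((5,5)))
    im=img.astype(int);red=(im[:,:,0]>90)&(im[:,:,0]>1.8*im[:,:,1])&(m>0)
    n,l,s,c=cv2.connectedComponentsWithStats(red.astype(np.uint8));l=l==1+np.argmax(s[1:,4])
    return cv2.convexHull(np.argwhere(l)[:,::-1].astype(np.int32))[:,0].astype(float)
def sup(P,dirs):return (P@dirs.T).max(0)
t=np.linspace(0,2*np.pi,120,endpoint=False);dirs=np.c_[np.cos(t),np.sin(t)]
cyl=np.vstack([np.c_[30*np.cos(t),30*np.sin(t),0*t+z] for z in(0,22)])
def fit(views,jar=(568.8,160.5)):
    hs=[sup(hullmask(p['img'],max(vision.regions_of(p,'cap'),key=lambda r:-np.hypot(*(np.argwhere(r['mask']).mean(0)[::-1]-proj(p,C,np.array([[*jar,126.]]))[0])))['mask']),dirs) for p,C in views]
    def f(x):
        Rm=R.from_rotvec([x[3],x[4],0]).as_matrix();W=cyl@Rm.T+x[:3];o=[]
        for i,(p,C) in enumerate(views):
            P=proj(p,C,W);o.append(sup(P+x[5+2*i:7+2*i],dirs)-hs[i])
        return np.r_[np.concatenate(o),x[5:]*1.]
    r=least_squares(f,np.r_[jar,107,0,0,np.zeros(2*len(views))],loss='soft_l1')
    x=r.x;print('origin',x[:3].round(1),'tilt deg about world x,y',np.degrees(x[3:5]).round(1),'pix shifts',x[5:].round(1),'rms',np.sqrt(np.mean(f(x)**2)).round(2))
def proj(p,C,W):
    q=(np.linalg.inv(C)@np.c_[W,np.ones(len(W))].T)[:3];q=p['camera_matrix']@q;return (q[:2]/q[2]).T
if __name__=='__main__':
    A=cap('wrist');B=cap('scene');D=cap('top')
    fit([A]);fit([B]);fit([A,B]);fit([A,B,D])
E
python3 fit.py
```

```text
origin [569.4 159.7 101.1] tilt deg about world x,y [ 1.3 -1.2] pix shifts [ 0.  -0.1] rms 0.29
origin [557.4 158.4 100.9] tilt deg about world x,y [ 4. -3.] pix shifts [-0.  0.] rms 0.27
origin [570.  160.1 101.2] tilt deg about world x,y [ 2.4 -3.7] pix shifts [ 0.2  0.1  1.7 -3. ] rms 0.41Traceback (most recent call last):
  File "fit.py", line 24, in <module>
    fit([A]);fit([B]);fit([A,B]);fit([A,B,D])
                                 ~~~^^^^^^^^^
  File "fit.py", line 12, in fit
    hs=[sup(hullmask(p['img'],max(vision.regions_of(p,'cap'),key=lambda r:-np.hypot(*(np.argwhere(r['mask']).mean(0)[::-1]-proj(p,C,np.array([[*jar,126.]]))[0])))['mask']),dirs) for p,C in views]
                              ~~~^^^^^^^^^^^^^^^^^^^^^^^^^^^^^^^^^^^^^^^^^^^^^^^^^^^^^^^^^^^^^^^^^^^^^^^^^^^^^^^^^^^^^^^^^^^^^^^^^^^^^^^^^^^^^^^^^^^^^^^^^^^^^^^^^
ValueError: max() iterable argument is empty
```

Run:
```python
from fit import *
A=cap('wrist');B=cap('scene')
p,C=B
for n in('cap',):print([ (C@np.append(d['xyz'],1))[:3].round() for d in vision.find_in(p,n)],[np.argwhere(r['mask']).mean(0).round() for r in vision.regions_of(p,n)])
print(proj(p,C,np.array([[700,-188,120.],[608,-185,120],[569,160,120]])).round())
m=[]
import fit as F
for c,j in(((157,175),(700,-188)),((190,160),(608,-185)),((343,193),(569,160))):
    mm=np.zeros((384,512),np.uint8);cv2.circle(mm,c,24,1,-1)
    F.vision=type('V',(),{'regions_of':staticmethod(lambda p,n:[{'mask':mm>0}])})
    fit([B],j)
```

```text
[array([581., 165., 125.])] [array([194., 343.])]
[[160. 172.]
 [191. 155.]
 [342. 192.]]
origin [ 686.1 -213.7   90.1] tilt deg about world x,y [ 4.8 -1. ] pix shifts [-0. -0.] rms 0.3
origin [ 605.6 -192.1  100.7] tilt deg about world x,y [ 1.7 -2.4] pix shifts [-0. -0.] rms 0.2
origin [558.5 158.9 101.6] tilt deg about world x,y [ 4.  -3.1] pix shifts [-0.  0.] rms 0.26
```

The crop shows the cap apparently level (ellipse about 197,135). Its fitted tilt (4°, −3°) is about the bias seen on the level tray caps (up to 4.8°, −2.4°), so I take it as freed. Next I regrip and screw it on.

Emit:
{"name": "arm_command", "arguments": {"deltas": [[-0.03, 0, 0, 0], [-0.02, 0.03, 0, 0], [0, 0.05, 0, 0], [0, 0.035, 0, 0], [0, 0.018, 0, 0]]}}

```text
time: 9.55
tool_pos: [566.6, 160.9, 101.5]
tcp_rot: [-1.575, 0.002, -0.903]
contact_force: [-0.4, -1.2, 0.7]
grip_width: 91.9
```

Emit:
{"name": "arm_command", "arguments": {"deltas": [[0, 0, 0, 0], [0, 0, 0, 0], [0, 0, 0, 0]]}}

```text
time: 9.85
tool_pos: [569.6, 161.1, 106.5]
tcp_rot: [-1.568, -0.002, -0.903]
contact_force: [-0.1, 0.7, 0.2]
grip_width: 91.9
```

Run:
```python
from h import *
print(T().round(3)[:3,2:])
for _ in range(3):
    p,C=cap('wrist');print(T()[:3,3].round(1))
save(p,'k.png')
```

```text
[[7.85000e-01 5.69649e+02]
 [6.19000e-01 1.61056e+02]
 [3.00000e-03 1.06509e+02]]
[569.6 161.1 106.5]
[569.4 161.  106.4]
[569.2 161.  106.2]
```

Emit:
{"name": "arm_command", "arguments": {"deltas": [[0.001, 0, -0.0005, 0], [0, 0, 0, 0], [0, 0, 0, 0], [0, 0, 0, 0], [0, 0, 0, 0]], "claw": 255}}

```text
time: 10.5
tool_pos: [568.8, 159.9, 104.8]
tcp_rot: [-1.571, -0.0, -0.903]
contact_force: [-1.0, -0.6, 0.3]
grip_width: 59.5
```

Emit:
{"name": "arm_command", "arguments": {"deltas": [[0, 0, 0, 6], [0, 0.0002, 0, 8], [0, 0.0003, 0, 8], [0, 0.0003, 0, 8], [0, 0.0003, 0, 8]]}}

```text
time: 11.0
tool_pos: [568.6, 159.8, 103.5]
tcp_rot: [-1.571, -0.0, -1.572]
contact_force: [0.5, -0.9, -0.7]
grip_width: 59.9
```

Emit:
{"name": "arm_command", "arguments": {"deltas": [[0, 0.0003, 0, 8], [0, 0.0003, 0, 8], [0, 0.0004, 0, 8], [0, 0.0003, 0, 8], [0, 0.0003, 0, 8]]}}

```text
time: 11.5
tool_pos: [568.5, 159.8, 101.9]
tcp_rot: [-1.571, -0.001, -2.27]
contact_force: [0.1, 0.0, -0.4]
grip_width: 59.9
```

Emit:
{"name": "arm_command", "arguments": {"deltas": [[0, 0.0003, 0, 8], [0, 0.0003, 0, 8], [0, 0.0003, 0, 8], [0, 0.0002, 0, 5], [0, 0, 0, 0]]}}

```text
time: 12.0
tool_pos: [568.3, 159.9, 101.7]
tcp_rot: [-1.571, -0.001, -2.773]
contact_force: [-3.3, 0.1, 5.3]
grip_width: 59.8
```

Run:
```python
from h import *
o=bot.get_obs();print(T().round(3)[:3,2:],o['contact_force'].round(1),o['moment'].round(2),o['joint_positions'].round(2))
p,C=cap('wrist');save(p,'l.png')
print(bot.get_obs()['moment'].round(2))
m=np.zeros((384,512),bool)
```

```text
[[ 3.60000e-01  5.68264e+02]
 [-9.33000e-01  1.59938e+02]
 [-0.00000e+00  1.01653e+02]] [-3.3  0.1  5.3] [0.07 0.59 0.02] [0.14 0.59 1.51 0.   1.04 1.35]
[ 0.08  0.59 -0.01]
```

View pics/l.png

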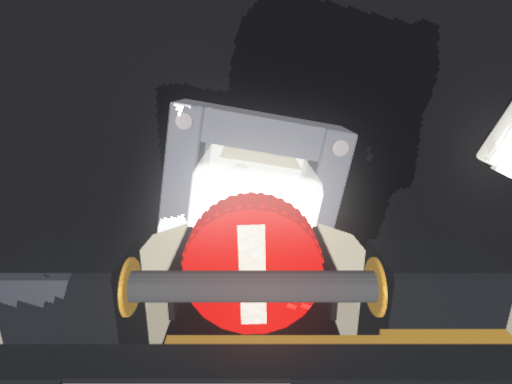

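Jaws and strip (252,275) stay aligned; A is about 10° now. I'll tighten the rest in small steps and watch the moment.

Emit:
{"name": "arm_command", "arguments": {"deltas": [[0, 0, 0, 3], [0, 0, 0, 3], [0, 0, 0, 0]]}}

```text
time: 12.35
tool_pos: [568.6, 160.1, 101.6]
tcp_rot: [-1.571, 0.0, -2.876]
contact_force: [-2.2, 0.5, 5.9]
grip_width: 59.8
```

Run:
```python
from h import *
o=bot.get_obs();print(T().round(3)[:3,2:],o['contact_force'].round(1),o['moment'].round(2))
```

```text
[[ 2.63000e-01  5.68650e+02]
 [-9.65000e-01  1.60083e+02]
 [-0.00000e+00  1.01583e+02]] [-2.2  0.5  5.9] [ 0.22  0.43 -0.03]
```

Emit:
{"name": "arm_command", "arguments": {"deltas": [[0, 0, 0, 3], [0, 0, 0, 3], [0, 0, 0, 0]]}}

```text
time: 12.65
tool_pos: [568.7, 160.5, 101.6]
tcp_rot: [-1.571, 0.0, -2.98]
contact_force: [-2.4, 1.9, 5.3]
grip_width: 59.6
```

Run:
```python
from h import *
p,C=cap('wrist')
o=bot.get_obs();print(T().round(3)[:3,2:],o['contact_force'].round(1),o['moment'].round(2))
im=p['img'];w=np.zeros((384,512),np.uint8);w[228:266,225:280]=im[228:266,225:280].min(2)>140
x=cv2.fitLine(np.argwhere(w)[:,::-1].astype(np.float32),2,0,.01,.01).ravel();print('strip img',np.degrees(np.arctan2(x[1],x[0])),line(p,C,w,126))
```

```text
[[ 1.62000e-01  5.68671e+02]
 [-9.87000e-01  1.60473e+02]
 [-1.00000e-03  1.01566e+02]] [-1.9  1.8  5.9] [ 0.5   0.47 -0.04]
strip img 87.41587 (np.float32(11.1), ((583.2115478515625, 161.9210205078125), (16.508935928344727, 11.251241683959961), 9.948159217834473))
```

Emit:
{"name": "arm_command", "arguments": {"deltas": [[0, 0, 0, 3], [0, 0, 0, 3], [0, 0, 0, 0]]}}

```text
time: 13.0
tool_pos: [567.9, 160.8, 101.6]
tcp_rot: [-1.572, -0.001, -3.084]
contact_force: [-4.7, 1.8, 7.8]
grip_width: 59.3
```

Run:
```python
from h import *
p,C=cap('wrist');save(p,'m.png')
o=bot.get_obs();print(T().round(3)[:3,2:],o['contact_force'].round(1),o['moment'].round(2),o['tau'].round(2))
im=p['img'];w=np.zeros((384,512),np.uint8);w[228:266,225:280]=im[228:266,225:280].min(2)>140
x=cv2.fitLine(np.argwhere(w)[:,::-1].astype(np.float32),2,0,.01,.01).ravel();print('strip img',np.degrees(np.arctan2(x[1],x[0])),line(p,C,w,126))
```

```text
[[ 5.90000e-02  5.67930e+02]
 [-9.98000e-01  1.60731e+02]
 [-1.00000e-03  1.01614e+02]] [-5.5  2.9  6.6] [0.61 0.88 0.17] [ -2.35 -48.5  -21.5   -0.95  -1.42   0.21]
strip img 87.42941 (np.float32(5.2), ((582.6807250976562, 160.70114135742188), (16.523670196533203, 11.23112964630127), 3.9918124675750732))
```

View pics/m.png

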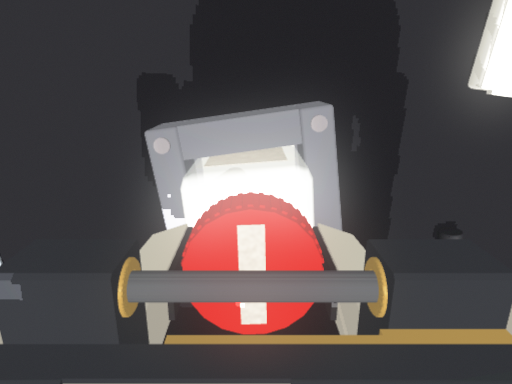

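The moment about the vertical has risen to 0.17 N m and A is about −5°, i.e. past tight. The strip (252,275) is near square with the label edge (245,155). The cap is home, so I lift the jar.

Emit:
{"name": "arm_command", "arguments": {"deltas": [[0, -0.005, 0, 0], [0, -0.015, 0, 0], [0, -0.025, 0, 0], [0, -0.03, 0, 0], [0, -0.03, 0, 0]]}}

```text
time: 13.55
tool_pos: [568.4, 159.5, 206.1]
tcp_rot: [-1.57, -0.002, -3.084]
contact_force: [0.7, -0.4, -4.7]
grip_width: 59.5
```

Emit:
{"name": "arm_command", "arguments": {"deltas": [[0, -0.01, 0, 0], [0, 0, 0, 0], [0, 0, 0, 0]]}}

```text
time: 13.85
tool_pos: [568.0, 159.6, 214.2]
tcp_rot: [-1.57, -0.003, -3.085]
contact_force: [-0.4, 0.4, -4.8]
grip_width: 59.6
```

Run:
```python
from h import *
o=bot.get_obs();print(T().round(3)[:3,2:],o['contact_force'].round(1),o['moment'].round(2),o['grip_width'])
q,D=cap('scene');t,E=cap('top')
for n in('jar','cap','tray'):print(n,find(q,D,n),find(t,E,n))
i=cv2.resize(q['img'][90:280,240:430],(400,400),interpolation=cv2.INTER_CUBIC);j=cv2.resize(t['img'][110:300,300:490],(400,400),interpolation=cv2.INTER_CUBIC)
cv2.imwrite('pics/n.png',np.hstack([i,j])[:,:,::-1])
```

```text
[[ 5.70000e-02  5.67980e+02]
 [-9.98000e-01  1.59579e+02]
 [ 1.00000e-03  2.14198e+02]] [-0.4  0.4 -4.8] [0.   0.04 0.05] 59.61029398348482
jar [(0.83, array([ 628.3, -169. ,   77.6])), (0.74, array([ 719.4, -176.3,   73.4])), (0.67, array([599.2, 173.5, 168.1]))] [(0.71, array([ 690.7, -189.6,  122.6])), (0.56, array([ 606.1, -176.4,  121.7]))]
cap [(0.86, array([587.9, 164. , 234.8]))] []
tray [(0.81, array([ 580.6, -172. ,   11.4]))] [(0.83, array([ 545.1, -202.7,    5.7]))]
```

View pics/n.png

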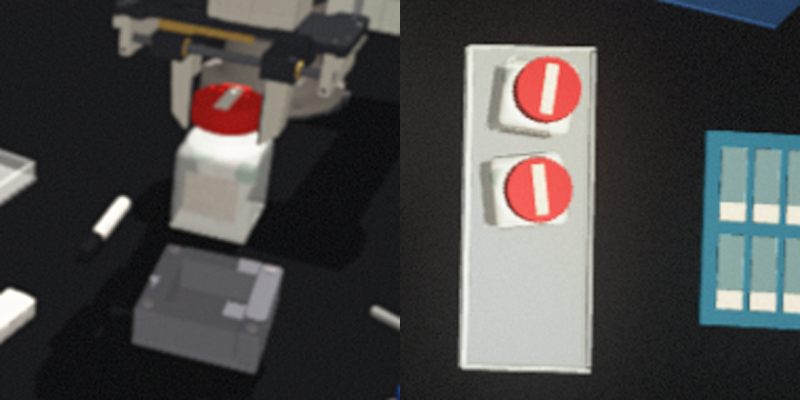

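The jar hangs straight from the cap (220,165), clear of the block. The tray (corners 464,46 to 592,371 in the crop) has its lower end empty.

Emit:
{"name": "arm_command", "arguments": {"deltas": [[0.004, 0, 0.012, 0], [0.007, 0, 0.025, 0], [0.008, 0, 0.03, 0], [0.008, 0, 0.03, 0], [0.008, 0, 0.03, 0]]}}

```text
time: 14.75
tool_pos: [540.3, 29.3, 216.1]
tcp_rot: [-1.57, 0.0, -3.085]
contact_force: [-0.4, 0.4, -4.4]
grip_width: 59.9
```

Emit:
{"name": "arm_command", "arguments": {"deltas": [[0.008, 0, 0.03, 0], [0.008, 0, 0.03, 0], [0.008, 0, 0.03, 0], [0.008, 0, 0.03, 0], [0.008, 0, 0.03, 0]]}}

```text
time: 15.25
tool_pos: [508.6, -122.8, 216.2]
tcp_rot: [-1.57, 0.0, -3.085]
contact_force: [0.2, 0.6, -3.9]
grip_width: 59.7
```

Emit:
{"name": "arm_command", "arguments": {"deltas": [[0.007, 0, 0.03, 0], [0.006, 0, 0.025, 0], [0.002, 0, 0.015, 0], [0, 0, 0.005, 6], [0, 0, 0, 6]]}}

```text
time: 15.75
tool_pos: [498.6, -197.8, 216.0]
tcp_rot: [-1.571, 0.0, 2.983]
contact_force: [-0.6, -0.4, -3.3]
grip_width: 59.4
```

Emit:
{"name": "arm_command", "arguments": {"deltas": [[0, 0, 0, 0], [0, 0, 0, 0], [0, 0, 0, 0]]}}

```text
time: 16.05
tool_pos: [498.9, -196.4, 216.1]
tcp_rot: [-1.571, 0.0, 2.992]
contact_force: [-0.1, -0.0, -4.3]
grip_width: 59.4
```

Run:
```python
from h import *
p,C=cap('wrist')
o=bot.get_obs();print(T().round(3)[:3,2:],o['contact_force'].round(1),o['grip_width'])
q,D=cap('scene');t,E=cap('top')
for n in('jar','cap','tray'):print(n,find(p,C,n),find(q,D,n),find(t,E,n))
i=q['img'][80:250,100:300];j=p['img']
cv2.imwrite('pics/o.png',np.hstack([cv2.resize(i,(400,340)),cv2.resize(j,(400,340))])[:,:,::-1])
```

```text
[[-1.50000e-01  4.98943e+02]
 [-9.89000e-01 -1.96429e+02]
 [ 0.00000e+00  2.16095e+02]] [ 0.1  0.3 -3.5] 59.33273350367942
jar [(0.8, array([ 601. , -195.4,  122.2])), (0.75, array([ 528.1, -202.2,  196.3]))] [(0.84, array([ 628.4, -168.1,   75.1])), (0.71, array([ 526.8, -169.9,  162.6])), (0.57, array([ 719.3, -177.3,   73.5]))] [(0.82, array([ 606.1, -175.6,  121.4])), (0.64, array([ 689.6, -187.7,  122.4]))]
cap [(0.86, array([ 513.1, -196.9,  239.7]))] [(0.7, array([ 522.5, -192.5,  234. ]))] []
tray [(0.76, array([ 555.1, -233.1,    4.1]))] [(0.81, array([ 580.7, -169.9,   14.2]))] [(0.6, array([ 615.4, -189.9,    6.3]))]
```

View pics/o.png

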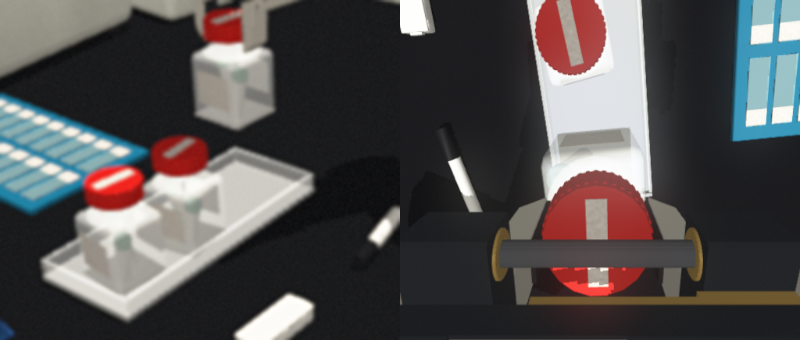

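The jar hangs upright (233,85) over the tray's empty end with jar_c well clear. Lowering it now.

Emit:
{"name": "arm_command", "arguments": {"deltas": [[0, 0.015, 0, 0], [0, 0.025, 0, 0], [0, 0.025, 0, 0], [0, 0.02, 0, 0], [0, 0.015, 0, 0]]}}

```text
time: 17.15
tool_pos: [498.5, -196.5, 114.7]
tcp_rot: [-1.571, -0.001, 2.989]
contact_force: [-0.1, -0.5, -3.9]
grip_width: 59.5
```

Emit:
{"name": "arm_command", "arguments": {"deltas": [[0, 0.007, 0, 0], [0, 0, 0, 0], [0, 0, 0, 0], [0, 0, 0, 0]]}}

```text
time: 17.55
tool_pos: [499.5, -197.1, 110.0]
tcp_rot: [-1.57, 0.002, 2.989]
contact_force: [-0.3, 0.4, -3.8]
grip_width: 59.6
```

Emit:
{"name": "arm_command", "arguments": {"deltas": [[0, 0.003, 0, 0], [0, 0.003, 0, 0], [0, 0.002, 0, 0], [0, 0, 0, 0], [0, 0, 0, 0]]}}

```text
time: 18.05
tool_pos: [498.9, -196.7, 101.0]
tcp_rot: [-1.571, -0.0, 2.989]
contact_force: [0.1, -0.1, -4.0]
grip_width: 59.3
```

Emit:
{"name": "arm_command", "arguments": {"deltas": [[0, 0.001, 0, 0], [0, 0.001, 0, 0], [0, 0, 0, 0]]}}

```text
time: 18.35
tool_pos: [498.8, -196.7, 98.9]
tcp_rot: [-1.571, -0.0, 2.989]
contact_force: [0.2, 0.3, -3.5]
grip_width: 59.5
```

Emit:
{"name": "arm_command", "arguments": {"deltas": [[0, 0.0007, 0, 0], [0, 0, 0, 0], [0, 0, 0, 0]]}}

```text
time: 18.65
tool_pos: [499.1, -196.8, 98.6]
tcp_rot: [-1.571, 0.001, 2.989]
contact_force: [-0.5, 0.3, 0.2]
grip_width: 59.7
```

Emit:
{"name": "arm_command", "arguments": {"deltas": [[0, 0.0007, 0, 0], [0, 0, 0, 0], [0, 0, 0, 0]]}}

```text
time: 18.95
tool_pos: [499.2, -196.9, 98.6]
tcp_rot: [-1.57, 0.001, 2.989]
contact_force: [-1.6, 0.5, 5.0]
grip_width: 59.5
```

Emit:
{"name": "arm_command", "arguments": {"deltas": [[0, -0.0007, 0, 0], [0, 0, 0, 0]]}}

```text
time: 19.15
tool_pos: [499.1, -196.8, 98.6]
tcp_rot: [-1.57, 0.001, 2.989]
contact_force: [-0.2, 0.9, 2.5]
grip_width: 59.7
```

Emit:
{"name": "arm_command", "arguments": {"deltas": [[0, 0, 0, 0], [0, 0, 0, 0], [0, 0, 0, 0], [0, 0, 0, 0], [0, 0, 0, 0]], "claw": 0}}

```text
time: 19.65
tool_pos: [498.9, -196.7, 98.3]
tcp_rot: [-1.571, -0.0, 2.989]
contact_force: [-0.3, -0.3, -0.3]
grip_width: 91.0
```

Emit:
{"name": "arm_command", "arguments": {"deltas": [[0, -0.015, 0, 0], [0, -0.03, 0, 0], [0, -0.04, 0, 0], [0, -0.04, 0, 0], [0.03, 0, 0, 0]]}}

```text
time: 20.15
tool_pos: [473.6, -194.2, 228.9]
tcp_rot: [-1.566, 0.013, 2.99]
contact_force: [0.5, 0.3, 0.1]
grip_width: 91.8
```

Emit:
{"name": "arm_command", "arguments": {"deltas": [[0.04, 0, 0, 0], [0.03, 0, 0, 0], [0, 0, 0, 0]]}}

```text
time: 20.45
tool_pos: [397.2, -180.5, 223.5]
tcp_rot: [-1.571, -0.002, 2.988]
contact_force: [1.0, -0.7, -0.3]
grip_width: 91.8
```

Run:
```python
from h import *
p,C=cap('wrist')
o=bot.get_obs();print(o['time'],T().round(3)[:3,2:],o['contact_force'].round(1),o['grip_width'])
q,D=cap('scene')
for n in('jar','cap'):print(n,find(p,C,n),find(q,D,n))
i=q['img'][110:250,110:275];j=p['img']
cv2.imwrite('pics/q.png',np.hstack([cv2.resize(i,(400,340),interpolation=cv2.INTER_CUBIC),cv2.resize(j,(400,340))])[:,:,::-1])
```

```text
20.5 [[-1.53000e-01  3.99216e+02]
 [-9.88000e-01 -1.81332e+02]
 [ 0.00000e+00  2.23852e+02]] [-0.8 -0.   0.7] 91.5152722596746
jar [(0.76, array([ 474.2, -180.1,   85. ]))] [(0.73, array([ 624.9, -167.8,   79.2])), (0.71, array([ 520.9, -167.2,   56.9])), (0.71, array([ 718.8, -176.6,   75. ]))]
cap [(0.98, array([ 501.3, -194.1,  124.9]))] [(0.89, array([ 512.8, -190.4,  116.2]))]
```

View pics/q.png

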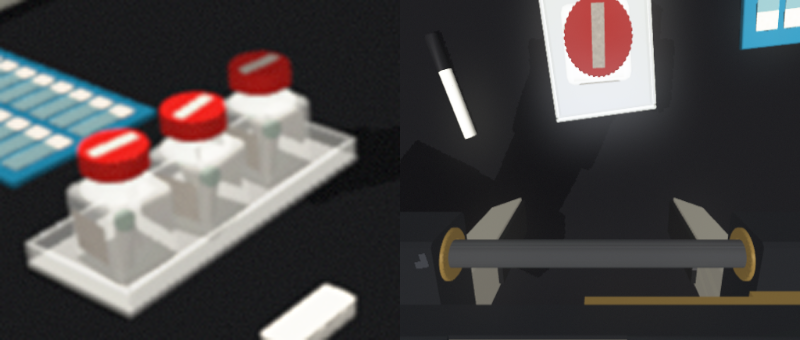

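The jar (262,110) stands upright at the empty end with its cap seated like the other two, which have not moved. In the wrist view the strip is square with the jar, the gripper is clear, and the jar has space on all sides.

```bash
python3 -c "
from h import *
print(job.close_job())"
```

```text
the job is handed in; nothing more can be done
None
```

The closed jar now stands upright in the empty end of the tray, and I handed the job in at about 20.5 s of the 67 s allowed.

- **Freeing the cap:** I gripped the crooked cap across its strip, turned it back 60° and let go. It looked level.
- **Screwing it home:** I regripped it and screwed it on about 125° with the jar still in the block. It ended at A about −5°, with resistance rising to 0.17 N m.
- **Placing the jar:** I lifted the jar by its cap and lowered it until it touched the tray floor. The force went from −4 N to about 0, then a brief +5 N, which I eased before opening the gripper.

**Last checks:** The tool height at touchdown (98.6 mm) was 3 mm below its height in the block, as it should be. The final pictures show the jar upright with clear space around it. The strip is square with the jar and the cap sits like the other two. The network's positions for the two other jars agree with the earlier ones to within about 4 mm. The gripper is open and clear.

**Checks that were weak or disagreed:**
- **Levelness after release:** the camera fits gave a tilt of 1 to 4°. Fits to the level tray caps showed a similar bias, so I took the cap as level.
- **Tightening:** I felt no resistance until about A = −5°, later than the +5° in the task.
- **Cap height:** I never measured directly how high the cap sits on the jar. That it is fully home rests on the resistance, the strip angle and how it looks.

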